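# Let the pantry lift down by its crank

### The job

The small pantry lift is up, with a jar on its tray, and hangs on the pawl of its crank. Let the tray down all the way by the crank, slowly and never letting the crank run away: push the pawl lever over (the loaded pawl stays wedged), take hold of the crank grip and wind it up a little until the pawl springs clear, then ease the crank back; about half-way a stud throws the lever back and the pawl catches the wheel again, so let go of the crank there, push the lever over a second time, take the crank again at its new place and ease it down until the tray is fully home. Keep the jar standing on the tray, do not handle tray or jar, leave the other things alone, and let go at the end.

Things in the scene. Friction and masses are not known exactly. Their poses are not given: they have to be found in the camera images.
- hoist: fixed frame of the counter-top lift, grey gearbox 150 x 140 mm, top 48 mm high, on a dark foot plate; mast and tray at its +y side. Origin: on the counter, directly under the vertical crank axis; z up; x and y as used in the other entries (pawl lever at -x, tray at +y).
- crank (a joint): crank with five-toothed steel ratchet wheel, upright axis over the hoist's origin. rad: 0 at start (tray up, hanging on the pawl), grows clockwise from above (tray sinks 40 mm per rad); -0.5 wound up to its stop; about 1.27 where the pawl catches half-way; 2.3 bottom stop. The load turns it down with 4 to 9 N at the grip. Wound up 0.15 rad from a catch, the pawl is free to spring clear.
- grip_top (a point): top centre of the upright wooden crank grip: round, 28 mm thick, from 97 to 153 mm above the counter, spins freely on itself; 75 mm from the crank axis on an arm 24 mm wide, arm top 94 mm above the counter. At crank value q it lies at 10 degrees minus q, counter-clockwise from the hoist's +x axis.
- pawl_lever (a joint): flat lever on an upright pivot at (-52, 42) mm in the hoist frame. rad: 0 pawl pressed in (hold), 0.95 fully over (release), grows clockwise from above; stays where left, needs 1 to 2 N at its pin. It moves the pawl by a spring: a loaded pawl stays wedged. On the first way down, between crank 0.3 and 1.1, a stud on the wheel throws it back to about 0.1.
- lever_pin (a point): top centre of the round upright pin at the lever's outer end: 16 mm thick, 126 mm above the counter, standing 48 mm up from the lever, 90 mm from the lever's pivot. In the hoist frame it goes from (-137, 11) mm at lever value 0 to (-124, 97) mm at 0.95.
- pawl_nose (a point): tip of the steel pawl bar, 60 mm above the counter, in the plane of the ratchet wheel; 42 mm from the hoist's axis when caught in the wheel, more than 50 mm when sprung clear.
- lift_tray: wooden tray 160 x 150 mm with a 12 mm rim, guided on the mast; origin at the centre of its floor, 120 mm above the counter at the start and 28 mm when fully down.
- jar: jar with white lid, 68 mm across, 112 mm tall, upright on the tray; origin at the centre of its underside; it is the load and is not to be handled.
- mug: bystander: mug, 86 mm across, 106 mm tall, left of the lift; origin at the underside.
- cumin: bystander: spice jar with yellow lid, 44 mm across, 104 mm tall, right of the lift; origin at the underside.

How it is judged (in metres and radians):
On the way, in this order (a step that is already met when the one before it is completed fails the run):
1. the pawl lever is pushed over to release (value of joint pawl_lever above 0.7 rad), for 0.1 s.
2. the crank has been let back to half-way, hangs on the pawl again with the lever thrown back, and the robot has let go of it (value of joint crank between 1.1 and 1.4 rad and value of joint pawl_lever below 0.35 rad and contact force between each of the arm, the fingers and hoist below 0.2 N), for 0.2 s.
3. the pawl lever is pushed over a second time (value of joint pawl_lever above 0.7 rad), for 0.1 s.
At the end, for the whole second after the job is handed in: The crank is at its bottom stop (over 2.2 rad) and at rest, the tray fully down (floor under 33 mm above the counter), the jar upright (within 0.15 rad) and still on the tray, within 60 mm of its middle (value of joint crank above 2.2 rad and height (world z) of lift_tray below 0.033 m and velocity of joint crank below 0.1 rad/s and angle between jar's own z axis and vertical below 0.15 rad and horizontal distance between jar and lift_tray below 0.06 m and height (world z) of jar below 0.045 m and linear speed of jar below 0.03 m/s); the robot touches nothing.
It fails at once if the crank runs away downwards (faster than 3 rad/s) (velocity of joint crank above 3 rad/s).
It fails at once if the jar tips (angle between jar's own z axis and vertical above 0.35 rad).
It fails at once if the robot handles the tray or the jar (contact force between any of the fingers, the arm and lift_tray above 2 N or contact force between any of the fingers, the arm and jar above 1 N).
It fails at once if a bystander is moved more than 30 mm (distance of any of mug, cumin from where it was at the start of the episode above 0.03 m).
It also fails if it takes over 72 s, if anything falls off the work surface, if the arm or the gripper's body presses on something with over 40 N, if the wrist force passes 120 N, or if a joint passes its speed limit or range.

### The arm

A 6-joint arm with a two-finger parallel gripper is mounted at the origin on a cart in front of the work surface, level with it; the furniture and walls round the work are solid. World frame = base frame: x ahead of the robot, y to its left, z up, the work surface at z = 0. Lengths are in mm, angles in rad, forces in N, time in s.
With the tool pointing down it reaches from about 275 to 1000 mm from the base axis. Payload 8.4 kg.
Tool frame: the origin (TCP) lies on the centre line of the jaws, within the pads' length; the fingertips stand 25 mm ahead of it and the grasp point (between the pads) lies 6 mm ahead of it; z points along the fingers, y is the line along which they close (so a half turn about z gives the same grasp; the last joint's range is limited). The gripper opens to 85 mm and grips with 20 to 120 N. Pads are 22 mm wide; open, the fingers measure 114 mm over their backs; the gripper's body (76 mm by 85 mm) begins 54 mm behind the grasp point. The pads swing forward as they close: fully open they stand 13 mm farther back than shut.
Start: joints at [1.264, 0.353, 1.633, -0, 1.155, -0.002], TCP at [187.563, 596.195, 256.281] pointing down, gripper open.
Joint ranges: [-2.63, 2.63], [-0.92, 2.1], [0.06, 2.66], [-1.3, 4.44], [0, 2.69], [-3.02, 3.02]. Speed limits (rad/s): [2.22, 2.22, 2.79, 3.14, 3.14, 3.14].

### API

Orientations are given as [roll, pitch, yaw] about the fixed x, y, z axes, in that order (R = Rz(yaw) Ry(pitch) Rx(roll)).
In Python, from rig import r gives the robot as it stands.
- The arm moves only by the shell command python3 -m jog 'ROWS' [FORCE]. ROWS is JSON, a list of rows, each a list of 3 entries, a list of its own where there are three numbers: the turn, a rotation vector about the tool's x, y, z in rad, then the shift along the tool's x, y, z in m, then the opening, from -1 (shut) to 1 (fully open). In form: [[[rx, ry, rz], [x, y, z], gripper], ...]. A call has 1 to 12 rows; each row shifts and turns the commanded pose from where the row before left it, along the tool's axes as they then stand; what a row does not reach is not made up. A row lasts 1/10 s, in which the tool goes at most 50 mm and 8.59 degrees, less where a joint would pass 70% of its speed; a pose out of reach is approached as far as the arm can. A call with a gripper value outside its range is refused whole. The fingers move at their own pace and stop on an object; FORCE is the grip in N (left out, the last holds). Time passes only in rows, so rows that do not move let the fingers close. It gives the time, the measured TCP pose, the force, the opening and the grip force at its end, in the units of the state.
- r.sense(): the state, without advancing time (a new reading comes with each control period).
- r.grab_frame(name): name is "side" or "top"; returns the picture (420x560x3 uint8, red, green, blue); there is no depth.
- r.camera_params(name): a dict with "fx", "fy", "cx", "cy" (pixels), "rvec" (rotation vector, rad) and "tvec" (3), from world to camera coordinates, as OpenCV has them. Camera axes: x right, y down, z forward; pixel columns grow to the right and rows downward; lengths in mm; the calibration is good to about 2 mm. A picture is of the moment at which its call begins. camera_params takes no time and is no camera call.
- r.sign_off(): hands the job in; it is judged then, once.
The state is a dict: "clock": time; "qpos": joint angles; "qvel": joint speeds; "joint_efforts": joint torques, N m; "eef_pos": TCP position; "tcp_rot": TCP orientation; "contact_force": force on the tool from outside, world axes, zero at the start; "wrist_torque": the same for the moment, N m; "opening": opening from 0.0 (shut) to 1.0 (fully open); "grasp_force": force on a finger pad.
Only numpy, scipy, OpenCV 4.12 (cv2) and the standard library are available. Lean on these libraries where they do the work, as an engineer would, in place of code of your own. Each camera call takes 0.05 s, during which the arm holds its last target. There are 200 camera calls.

## Working session

There is one attempt and no reset: what is moved stays moved. The work goes in short steps, Python scripts to look and compute and a shell command to move; the robot and the scene stay as the last step left them, time stands still between calls to the robot, and variables do not carry over. Pictures are saved under pics/ and viewed, at most 10 in all, crops included, and the job is handed in when it is done.

```bash
ls; mkdir -p pics
python3 - <<'E'
from rig import r
import cv2,json
for n in("side","top"):
    cv2.imwrite(f"pics/{n}0.png",r.grab_frame(n)[:,:,::-1]); print(n,r.camera_params(n))
print(r.sense())
E
```

```text
pics
side {'fx': 404.1749714104954, 'fy': 404.1749714104954, 'cx': 270.4872642232461, 'cy': 212.28376008918733, 'rvec': array([ 2.09868061, -0.83165127,  0.42179965]), 'tvec': array([-346.91187669,  390.21593851,  854.01291663])}
top {'fx': 543.1476823623354, 'fy': 543.1476823623354, 'cx': 276.96533943727326, 'cy': 217.8238604819165, 'rvec': array([ 2.20530447, -2.1683851 ,  0.07499532]), 'tvec': array([  73.30502195,  583.02482252, 1655.04995415])}
{'clock': 0.1, 'qpos': array([ 1.26357364e+00,  3.53571855e-01,  1.63405958e+00, -2.86290742e-05,
        1.15522288e+00, -2.39688156e-03]), 'qvel': array([ 2.28401081e-05, -2.36478858e-03, -2.25905090e-03,  2.38620871e-04,
        3.07797128e-03,  5.31970962e-04]), 'joint_efforts': array([ 9.51271577e-04, -6.06358480e+01, -3.42818785e+01,  3.92224808e-05,
        4.03857252e-03, -1.19907593e-06]), 'eef_pos': array([187.46352421, 595.80078923, 255.64121863]), 'tcp_rot': array([-3.14033094e+00,  2.31535994e-05,  2.83677844e+00]), 'contact_force': array([ 0.54445356, -0.45718489, -1.19219169]), 'wrist_torque': array([-0.0122747 , -0.02802941, -0.02791695]), 'grasp_force': 0.0, 'opening': 1.004262881507937}
```

View pics/side0.png

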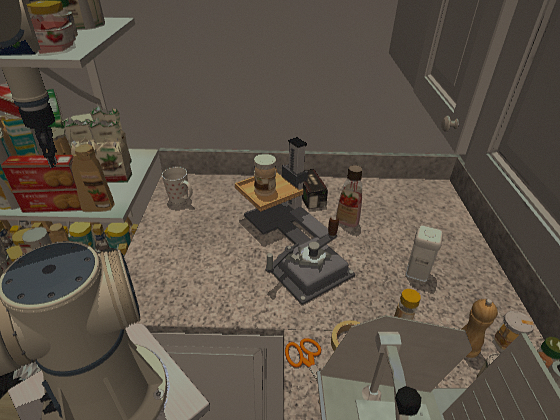

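View pics/top0.png

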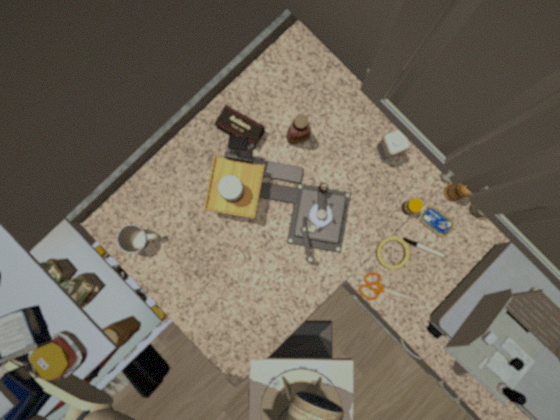

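```bash
cat > h.py <<'E'
import numpy as np,cv2
from rig import r
def cam(n):
    p=r.camera_params(n);R=cv2.Rodrigues(p["rvec"])[0]
    K=np.array([[p["fx"],0,p["cx"]],[0,p["fy"],p["cy"]],[0,0,1]]);return K,R,np.array(p["tvec"])
def ray(n,u,v):
    K,R,t=cam(n);d=R.T@np.linalg.inv(K)@[u,v,1];return -R.T@t,d/np.linalg.norm(d)
def onz(n,u,v,z):
    c,d=ray(n,u,v);return c+d*(z-c[2])/d[2]
def tri(a,b):
    c1,d1=ray("side",*a);c2,d2=ray("top",*b)
    s=np.linalg.lstsq(np.stack([d1,-d2],1),c2-c1,rcond=None)[0]
    p,q=c1+s[0]*d1,c2+s[1]*d2;return (p+q)/2,np.linalg.norm(p-q)
def proj(n,P):
    K,R,t=cam(n);x=K@(R@np.array(P,float)+t);return x[:2]/x[2]
E
python3 - <<'E'
import cv2,numpy as np
s=cv2.imread("pics/side0.png")[205:305,235:365];t=cv2.imread("pics/top0.png")[170:270,275:365]
f=lambda a,k:cv2.resize(a,None,fx=k,fy=k,interpolation=cv2.INTER_CUBIC)
a=f(s,4);b=f(t,4)  # side: 520x400, top 360x400
c=np.hstack([a[:, :440],b]);cv2.imwrite("pics/z0.png",c);print(c.shape)
E
```

```text
(400, 800, 3)
```

View pics/z0.png

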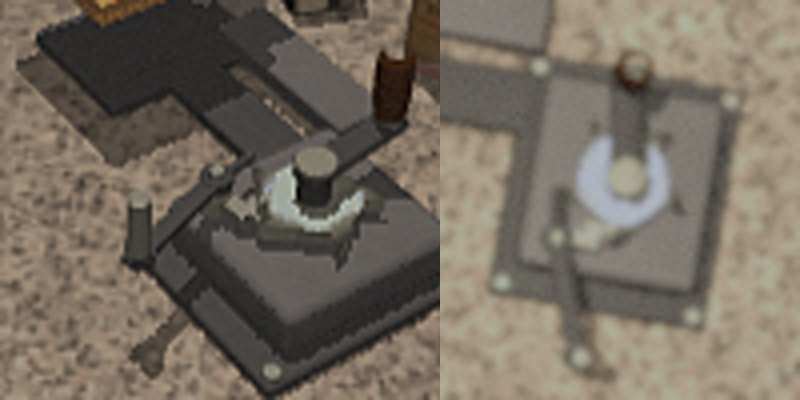

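The zoom shows the grip top at side (333.7,219.2) / top (323.7,187), the hub at side (314,244.5) / top (322.5,214.2), the pin top at side (269.8,255.3) / top (310,259.2), and the lever pivot at side (288.5,248) / top (304.7,229.2). The pawl is caught in the wheel.

Run:
```python
from h import *
np.set_printoptions(precision=1,suppress=True)
P={}
for n,a,b in [("grip",(333.7,219.2),(323.7,187)),("hub",(314,244.5),(322.5,214.2)),("pin",(269.8,255.3),(310,259.2)),("pivot",(288.5,248),(304.7,229.2)),("lid",(264.5,159),(231,187)),("traycorner_near",(268,209),(206,210))]:
    P[n],e=tri(a,b);print(n,P[n],e)
# hoist frame fit (2D similarity w/o scale)
H=np.array([[75*np.cos(.1745),75*np.sin(.1745)],[0,0],[-137,11],[-52,42]])
W=np.array([P[k][:2] for k in("grip","hub","pin","pivot")])
hc,wc=H.mean(0),W.mean(0);U,S,Vt=np.linalg.svd((H-hc).T@(W-wc));R=(U@Vt).T
o=wc-R@hc;print("yaw",np.arctan2(R[1,0],R[0,0]),"origin",o,"res",W-(H@R.T+o))
print(onz("top",323.7,187,153),onz("top",310,259.2,126))
for l in(0,.95):
    a=np.arctan2(-31,-85)-l;print("pin",l,R@(np.array([-52,42])+90.5*np.array([np.cos(a),np.sin(a)]))+o)
for q in(-.5,-.2,0,1.27,2.3):
    a=.1745-q;print("grip",q,R@(75*np.array([np.cos(a),np.sin(a)]))+o)
```

```text
grip [664.2 -49.8 149.9] 2.725665177037503
hub [589.3 -50.5 104.1] 1.1671901006309868
pin [458.  -14.9 124.4] 2.997802031498346
pivot [545.    0.4  84.9] 0.22985296314003698
lid [648.4 208.4 234.2] 0.3187200258102434
traycorner_near [640.  262.6  28.2] 109.3419806171662
yaw -0.17715249153244272 origin [589.5 -50. ] res [[-0.4  0.4]
 [-0.3 -0.5]
 [ 1.4  0.2]
 [-0.8 -0.1]]
[662.9 -48.5 153. ] [456.9 -13.8 126. ]
pin 0 [456.6 -15.1]
pin 0.95 [481.3  64. ]
grip -0.5 [655.5 -14.2]
grip -0.2 [663.1 -35.3]
grip 0 [664.5 -50.2]
grip 1.27 [ 611.6 -121.7]
grip 2.3 [ 539.4 -105.8]
```

```bash
R='[[0,0,0],[-0.022,-0.027,0],-1]'; python3 -m jog '[[[0,0,0],[-0.022,-0.027,0],-1],[[0,0,0],[-0.022,-0.027,0],-1],[[0,0,0],[-0.022,-0.027,0],-1],[[0,0,0],[-0.022,-0.027,0],-1],[[0,0,0],[-0.022,-0.027,0],-1],[[0,0,0],[-0.022,-0.027,0],-1],[[0,0,0],[-0.022,-0.027,0],-1],[[0,0,0],[-0.022,-0.027,0],-1],[[0,0,0],[-0.022,-0.027,0],-1],[[0,0,0],[-0.022,-0.027,0],-1],[[0,0,0],[-0.022,-0.027,0],-1],[[0,0,0],[-0.022,-0.027,0],-1]]' 40
python3 -m jog '[[[0,0,0],[-0.022,-0.027,0],-1],[[0,0,0],[-0.022,-0.027,0],-1],[[0,0,0],[-0.022,-0.027,0],-1],[[0,0,0],[-0.022,-0.027,0],-1],[[0,0,0],[-0.022,-0.027,0],-1],[[0,0,0],[-0.022,-0.027,0],-1],[[0,0,0],[-0.022,-0.027,0],-1],[[0,0,0],[-0.022,-0.027,0],-1],[[0,0,0],[0,0,0],-1],[[0,0,0],[0,0,0],-1]]'
```

```text
clock: 1.3
eef_pos: [342.3, 206.5, 256.2]
tcp_rot: [-3.141, -0.0, 2.837]
contact_force: [0.2, -0.2, 1.0]
opening: 0.001
grasp_force: 0.0
clock: 2.3
eef_pos: [444.9, -51.4, 255.9]
tcp_rot: [3.142, -0.001, 2.835]
contact_force: [-0.6, -0.3, 0.1]
opening: -0.001
grasp_force: 0.0
```

```bash
python3 -m jog '[[[0,0,0],[0,0,0.03],-1],[[0,0,0],[0,0,0.03],-1],[[0,0,0],[0,0,0.03],-1],[[0,0,0],[0,0,0.03],-1],[[0,0,0],[0,0,0.018],-1],[[0,0,0],[0,0,0],-1],[[0,0,0],[0,0,0],-1]]'
python3 -m jog '[[[0,0,0],[0,0.008,0],-1],[[0,0,0],[0,0.008,0],-1],[[0,0,0],[0.001,0.008,0],-1],[[0,0,0],[0.001,0.008,0],-1],[[0,0,0],[0.001,0.008,0],-1],[[0,0,0],[0,0.008,0],-1],[[0,0,0],[0,0.008,0],-1],[[0,0,0],[0,0.008,0],-1],[[0,0,0],[-0.001,0.008,0],-1],[[0,0,0],[-0.001,0.008,0],-1],[[0,0,0],[-0.001,0.006,0],-1],[[0,0,0],[0,0,0],-1]]'
python3 - <<'E'
from h import *
s=r.grab_frame("side")[200:300,230:380,::-1];t=r.grab_frame("top")[165:275,260:380,::-1]
f=lambda a:cv2.resize(a,(400,300),interpolation=cv2.INTER_CUBIC)
cv2.imwrite("pics/l1.png",np.hstack([f(s),f(t)]));print(r.sense()["contact_force"])
E
```

```text
clock: 3.0
eef_pos: [445.0, -50.2, 118.5]
tcp_rot: [-3.142, -0.001, 2.838]
contact_force: [0.7, -0.2, -0.2]
opening: -0.001
grasp_force: 0.0
clock: 4.2
eef_pos: [471.8, 31.8, 118.3]
tcp_rot: [3.141, 0.001, 2.837]
contact_force: [0.1, 0.6, -0.2]
opening: -0.0
grasp_force: 0.0
[0.13953942 0.49107866 0.62725431]
```

View pics/l1.png

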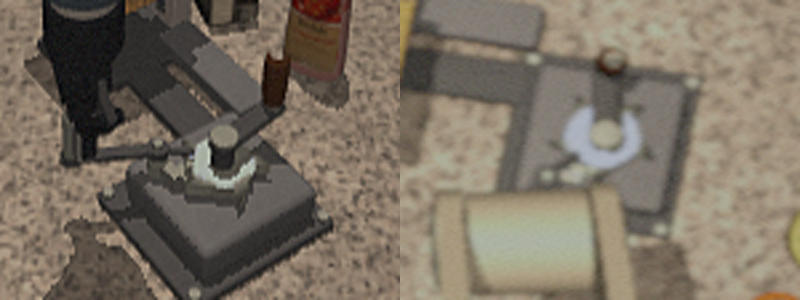

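The picture shows the finger behind the pin, with the pin top at about side (255.5,241) and the lever clearly swung over. I'll work out the angle.

Run:
```python
from h import *
p=onz("side",255.5,241.5,126);R=np.array([[np.cos(.177),np.sin(.177)],[-np.sin(.177),np.cos(.177)]])
h=R.T@(p[:2]-[589.5,-50]);d=h-[-52,42];print(p,h,np.linalg.norm(d),np.arctan2(-31,-85)-np.arctan2(d[1],d[0]))
```

```text
[466.48204066  46.51455788 126.        ] [-138.0899873    73.34598564] 91.61908495833669 -5.584283213369735
```

```bash
python3 -m jog '[[[0,0,0],[-0.001,0.006,0],-1],[[0,0,0],[-0.001,0.006,0],-1],[[0,0,0],[-0.001,0.005,0],-1],[[0,0,0],[-0.001,0.003,0],-1],[[0,0,0],[0,0,0],-1],[[0,0,0],[0,0,0],-1]]'
python3 - <<'E'
from h import *
s=r.grab_frame("side")[200:300,230:380,::-1]
cv2.imwrite("pics/l2.png",cv2.resize(s,(600,400),interpolation=cv2.INTER_CUBIC));print(r.sense()["contact_force"])
for l in(.7,.8,.9,.95):
    a=np.arctan2(-31,-85)-l;h=np.array([-52,42])+90.5*np.array([np.cos(a),np.sin(a)])
    c,s=np.cos(.177),np.sin(.177);w=np.array([c*h[0]+s*h[1],-s*h[0]+c*h[1]])+[589.5,-50];print(l,proj("side",[*w,126]),(proj("side",[*w,126])-[230,200])*4)
E
```

```text
clock: 4.9
eef_pos: [477.5, 43.8, 118.0]
tcp_rot: [-3.131, -0.004, 2.841]
contact_force: [-10.8, -43.8, 15.2]
opening: 0.004
grasp_force: 22.8
[-11.06794583 -43.35160525  15.31102555]
0.7 [255.91016001 241.41272829] [103.64064002 165.65091317]
0.8 [255.38886774 239.17038622] [101.55547098 156.68154487]
0.9 [255.21281096 236.93039817] [100.85124382 147.72159266]
0.95 [255.25279847 235.81836115] [101.01119388 143.27344461]
```

View pics/l2.png

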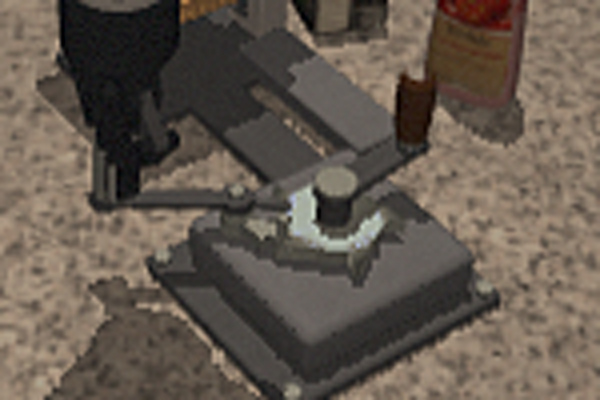

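```bash
python3 -m jog '[[[0,0,0],[0,-0.02,0],-1],[[0,0,0],[0,-0.02,0],-1],[[0,0,0],[0,0,-0.03],-1],[[0,0,0],[0,0,-0.03],0],[[0,0,0],[0,0,-0.022],1],[[0,0,0],[-0.04,0,0],1],[[0,0,0],[-0.04,0,0],1],[[0,0,0],[-0.04,0,0],1],[[0,0,0],[-0.04,0,0],1],[[0,0,0],[-0.04,0,0],1],[[0,0,0],[0,0,0],1],[[0,0,0],[0,0,0],1]]'
```

```text
clock: 6.15
eef_pos: [659.7, -49.0, 199.5]
tcp_rot: [-3.142, -0.001, 2.836]
contact_force: [-0.0, 0.1, -0.9]
opening: 1.003
grasp_force: 0.0
```

```bash
python3 -m jog '[[[0,0,0],[-0.005,0,0.02],1],[[0,0,0],[0,0,0.02],1],[[0,0,0],[0,0,0.02],1],[[0,0,0],[0,0,0.012],1],[[0,0,0],[0,0,0],1],[[0,0,0],[0,0,0],0],[[0,0,0],[0,0,0],-1],[[0,0,0],[0,0,0],-1],[[0,0,0],[0,0,0],-1],[[0,0,0],[0,0,0],-1]]' 40
```

```text
clock: 7.15
eef_pos: [664.8, -50.7, 129.2]
tcp_rot: [3.141, 0.001, 2.837]
contact_force: [-0.6, 0.3, 5.5]
opening: 0.312
grasp_force: 39.1
```

```bash
cat > arc.py <<'E'
import numpy as np,sys
q0,q1,n=float(sys.argv[1]),float(sys.argv[2]),int(sys.argv[3])
q=np.linspace(q0,q1,n+1);a=-.0025-q;P=75*np.c_[np.cos(a),np.sin(a)];d=np.diff(P,axis=0)
y=2.837;T=np.array([[np.cos(y),np.sin(y)],[np.sin(y),-np.cos(y)]])
print(np.round(d@T.T,1).tolist())
E
python3 arc.py 0 -.25 5; python3 arc.py -.25 1.3 21
```

```text
[[1.2, 3.6], [1.4, 3.5], [1.6, 3.4], [1.7, 3.3], [1.9, 3.2]]
[[-2.7, -4.8], [-2.4, -5.0], [-2.0, -5.2], [-1.6, -5.3], [-1.2, -5.4], [-0.8, -5.5], [-0.4, -5.5], [0.0, -5.5], [0.4, -5.5], [0.8, -5.5], [1.2, -5.4], [1.6, -5.3], [2.0, -5.2], [2.4, -5.0], [2.7, -4.8], [3.1, -4.6], [3.4, -4.4], [3.7, -4.1], [4.0, -3.8], [4.3, -3.5], [4.5, -3.2]]
```

```bash
python3 -m jog '[[[0,0,0],[0.0012,0.0036,0],-1],[[0,0,0],[0.0014,0.0035,0],-1],[[0,0,0],[0.0016,0.0034,0],-1],[[0,0,0],[0.0017,0.0033,0],-1],[[0,0,0],[0.0019,0.0032,0],-1],[[0,0,0],[0,0,0],-1],[[0,0,0],[0,0,0],-1],[[0,0,0],[0,0,0],-1]]'
python3 - <<'E'
from h import *
s=r.grab_frame("side")[190:290,240:360,::-1];t=r.grab_frame("top")[165:275,260:380,::-1]
f=lambda a:cv2.resize(a,(400,330),interpolation=cv2.INTER_CUBIC)
cv2.imwrite("pics/c1.png",np.hstack([f(s),f(t)]));p=r.sense()["eef_pos"];print(-.0025-np.arctan2(p[1]+50,p[0]-589.5))
E
```

```text
clock: 7.95
eef_pos: [663.3, -33.4, 129.2]
tcp_rot: [-3.141, 0.003, 2.837]
contact_force: [2.6, -6.5, 4.0]
opening: 0.308
grasp_force: 39.2
-0.2240259842098435
```

View pics/c1.png

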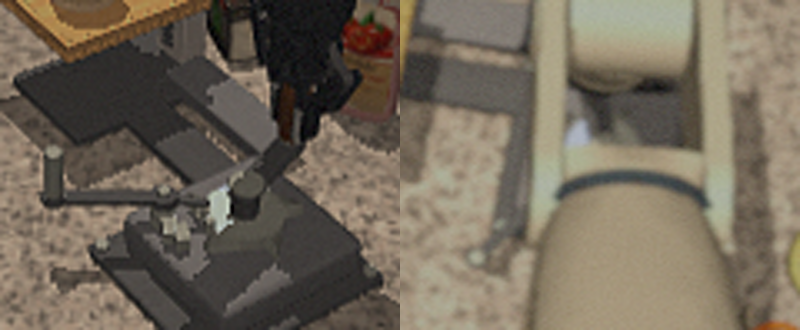

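The side view shows the lever still over (pin at crop (53,150)), the grip held and the pawl clear of the wheel. Now I'll ease the crank down.

```bash
python3 -m jog '[[[0,0,0],[-0.0027,-0.0048,0],-1],[[0,0,0],[-0.0024,-0.005,0],-1],[[0,0,0],[-0.002,-0.0052,0],-1],[[0,0,0],[-0.0016,-0.0053,0],-1],[[0,0,0],[-0.0012,-0.0054,0],-1],[[0,0,0],[-0.0008,-0.0055,0],-1],[[0,0,0],[-0.0004,-0.0055,0],-1],[[0,0,0],[0,0,0],-1],[[0,0,0],[0,0,0],-1]]'
python3 - <<'E'
from h import *
s=r.sense();p=s["eef_pos"];print(-.0025-np.arctan2(p[1]+50,p[0]-589.5),np.hypot(p[1]+50,p[0]-589.5),s["contact_force"])
E
```

```text
clock: 8.95
eef_pos: [661.2, -72.1, 129.1]
tcp_rot: [-3.14, -0.0, 2.837]
contact_force: [-4.4, -7.2, 9.4]
opening: 0.312
grasp_force: 39.7
0.29609023768901027 75.0469286332175 [-4.40389848 -7.16978447  9.36769721]
```

```bash
python3 -m jog '[[[0,0,0],[0,-0.0055,0],-1],[[0,0,0],[0.0004,-0.0055,0],-1],[[0,0,0],[0.0008,-0.0055,0],-1],[[0,0,0],[0.0012,-0.0054,0],-1],[[0,0,0],[0.0016,-0.0053,0],-1],[[0,0,0],[0.002,-0.0052,0],-1],[[0,0,0],[0.0024,-0.005,0],-1],[[0,0,0],[0.0027,-0.0048,0],-1],[[0,0,0],[0.0031,-0.0046,0],-1],[[0,0,0],[0.0034,-0.0044,0],-1],[[0,0,0],[0,0,0],-1],[[0,0,0],[0,0,0],-1]]'
python3 - <<'E'
from h import *
s=r.sense();p=s["eef_pos"];print(-.0025-np.arctan2(p[1]+50,p[0]-589.5),np.hypot(p[1]+50,p[0]-589.5),s["contact_force"])
E
```

```text
clock: 10.15
eef_pos: [627.5, -113.9, 129.0]
tcp_rot: [-3.141, -0.004, 2.837]
contact_force: [-10.6, 0.1, 15.7]
opening: 0.307
grasp_force: 40.1
1.032163598977754 74.3520443170473 [-10.62308487   0.14189031  15.74821104]
```

```bash
python3 -m jog '[[[0,0,0],[0.0018,-0.002,0],-1],[[0,0,0],[0.0019,-0.0021,0],-1],[[0,0,0],[0.002,-0.0019,0],-1],[[0,0,0],[0.002,-0.0019,0],-1],[[0,0,0],[0.0043,-0.0035,0],-1],[[0,0,0],[0.0045,-0.0032,0],-1],[[0,0,0],[0,0,0],-1],[[0,0,0],[0,0,0],-1]]'
python3 - <<'E'
from h import *
s=r.sense();p=s["eef_pos"];print(-.0025-np.arctan2(p[1]+50,p[0]-589.5),np.hypot(p[1]+50,p[0]-589.5),s["contact_force"])
f0=r.grab_frame("side")[190:290,240:360,::-1]
cv2.imwrite("pics/c2.png",cv2.resize(f0,(600,500),interpolation=cv2.INTER_CUBIC))
E
```

```text
clock: 10.95
eef_pos: [610.5, -121.3, 129.1]
tcp_rot: [3.138, 0.002, 2.836]
contact_force: [2.2, 10.4, 5.2]
opening: 0.308
grasp_force: 39.8
1.2824317113717913 74.3415191792636 [ 2.15469703 10.44928084  5.18997228]
```

View pics/c2.png

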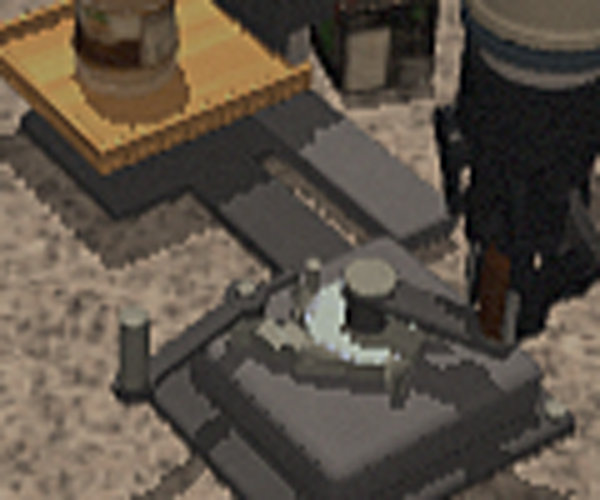

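The lever is thrown back (pin near side (267,253)), the tray is half-way and the jar is upright. The load no longer pushes on the grip, so I'll test the catch by pressing a bit further before letting go.

```bash
python3 -m jog '[[[0,0,0],[0.0022,-0.0013,0],-1],[[0,0,0],[0,0,0],-1],[[0,0,0],[0,0,0],-1]]'; python3 -m jog '[[[0,0,0],[-0.0022,0.0013,0],-1],[[0,0,0],[0,0,0],-1]]'
python3 - <<'E'
from h import *
s=r.sense();p=s["eef_pos"];print(-.0025-np.arctan2(p[1]+50,p[0]-589.5),s["contact_force"])
E
```

```text
clock: 11.3
eef_pos: [609.5, -121.7, 129.2]
tcp_rot: [3.137, 0.004, 2.836]
contact_force: [8.3, 12.1, 1.4]
opening: 0.305
grasp_force: 39.6
clock: 11.5
eef_pos: [610.7, -121.2, 129.1]
tcp_rot: [3.139, 0.001, 2.836]
contact_force: [2.4, 10.4, 5.3]
opening: 0.306
grasp_force: 39.9
1.2793384779681733 [ 2.40239681 10.39432572  5.34448458]
```

```bash
python3 -m jog '[[[0,0,0],[0,0,0],0],[[0,0,0],[0,0,0],1],[[0,0,0],[0,0,0],1],[[0,0,0],[0,0,0],1],[[0,0,0],[0,0,-0.025],1],[[0,0,0],[0,0,-0.025],1],[[0,0,0],[0,0,-0.025],1],[[0,0,0],[0,0,0],1],[[0,0,0],[0,0,0],1],[[0,0,0],[0,0,0],1]]'
python3 -m jog '[[[0,0,0],[0.036,0.003,0],-1],[[0,0,0],[0.036,0.003,0],-1],[[0,0,0],[0.036,0.003,0],-1],[[0,0,0],[0.036,0.003,0],-1],[[0,0,0],[0.036,0.003,0],-1],[[0,0,0],[0,0,0],-1],[[0,0,0],[0,0,0],-1],[[0,0,0],[0,0,0],-1]]'
python3 - <<'E'
from h import *
f0=r.grab_frame("side")[190:290,240:360,::-1];t=r.grab_frame("top")[165:275,260:380,::-1]
f=lambda a:cv2.resize(a,(400,340),interpolation=cv2.INTER_CUBIC)
cv2.imwrite("pics/c3.png",np.hstack([f(f0),f(t)]))
E
```

```text
clock: 12.5
eef_pos: [608.6, -123.0, 202.2]
tcp_rot: [-3.141, -0.002, 2.837]
contact_force: [-0.4, 0.4, 0.4]
opening: 1.0
grasp_force: 0.0
clock: 13.3
eef_pos: [443.0, -55.0, 203.1]
tcp_rot: [3.142, 0.0, 2.837]
contact_force: [0.0, -0.1, -0.5]
opening: 0.001
grasp_force: 0.0
```

View pics/c3.png

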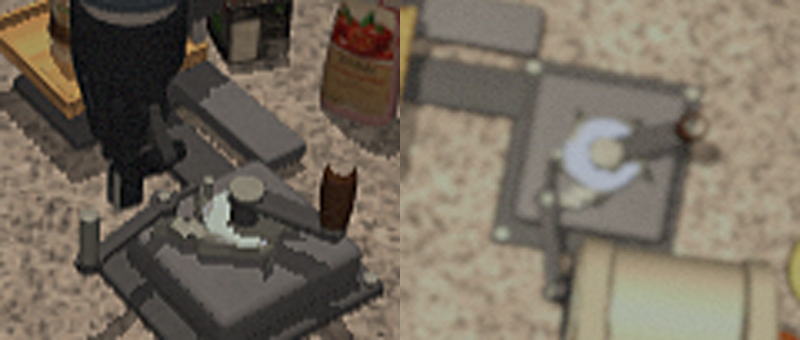

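The crank hangs by itself: grip top at side (341.7,240) / top (347.3,204.5), lever pin at side (266.7,253). Next is the second push.

```bash
python3 -m jog '[[[0,0,0],[0,0,0.03],-1],[[0,0,0],[0,0,0.03],-1],[[0,0,0],[0,0,0.025],-1],[[0,0,0],[0,0,0],-1],[[0,0,0],[0,0.01,0],-1],[[0,0,0],[0,0.01,0],-1],[[0,0,0],[0.001,0.01,0],-1],[[0,0,0],[0.001,0.01,0],-1],[[0,0,0],[0.001,0.01,0],-1],[[0,0,0],[0,0.01,0],-1],[[0,0,0],[0,0.01,0],-1],[[0,0,0],[0,0.01,0],-1]]'
python3 -m jog '[[[0,0,0],[-0.002,0.008,0],-1],[[0,0,0],[-0.002,0.008,0],-1],[[0,0,0],[-0.002,0.007,0],-1],[[0,0,0],[-0.001,0.003,0],-1],[[0,0,0],[0,0.001,0],-1],[[0,0,0],[0,0,0],-1],[[0,0,0],[0,0,0],-1]]'
python3 - <<'E'
from h import *
p,e=tri((341.7,240),(347.3,204.5));print(p,e,-.0025-np.arctan2(p[1]+50,p[0]-589.5))
E
```

```text
clock: 14.6
eef_pos: [463.8, 23.3, 118.4]
tcp_rot: [3.142, 0.001, 2.837]
contact_force: [0.3, -1.2, -0.0]
opening: -0.0
grasp_force: 0.7
clock: 15.3
eef_pos: [476.2, 43.3, 118.0]
tcp_rot: [-3.135, -0.003, 2.839]
contact_force: [-7.8, -24.3, 9.5]
opening: 0.002
grasp_force: 12.9
[ 615.03053634 -117.52597882  147.84219532] 1.75721815710975 1.2068240486959219
```

```bash
python3 -m jog '[[[0,0,0],[0,-0.02,0],-1],[[0,0,0],[0,-0.02,0],-1],[[0,0,0],[0,0,-0.03],-1],[[0,0,0],[0,0,-0.03],0],[[0,0,0],[0,0,-0.022],1],[[0,0,0],[-0.036,-0.016,0],1],[[0,0,0],[-0.036,-0.016,0],1],[[0,0,0],[-0.036,-0.016,0],1],[[0,0,0],[-0.036,-0.016,0],1],[[0,0,0],[-0.036,-0.016,0],1],[[0,0,0],[0,0,0],1],[[0,0,0],[0,0,0],1]]'; python3 arc.py 1.28 1.05 5; python3 arc.py 1.05 2.35 18
```

```text
clock: 16.5
eef_pos: [614.0, -122.6, 199.7]
tcp_rot: [3.141, -0.001, 2.836]
contact_force: [-0.5, 0.5, 0.4]
opening: 0.998
grasp_force: 0.0
[[-2.8, 2.0], [-2.7, 2.1], [-2.6, 2.2], [-2.5, 2.4], [-2.4, 2.5]]
[[3.8, -3.8], [4.1, -3.5], [4.3, -3.2], [4.6, -2.9], [4.8, -2.6], [4.9, -2.2], [5.1, -1.9], [5.2, -1.5], [5.3, -1.1], [5.4, -0.7], [5.4, -0.3], [5.4, 0.0], [5.4, 0.4], [5.4, 0.8], [5.3, 1.2], [5.2, 1.6], [5.1, 2.0], [4.9, 2.3]]
```

```bash
python3 -m jog '[[[0,0,0],[0.003,0.0005,0.02],1],[[0,0,0],[0,0,0.02],1],[[0,0,0],[0,0,0.02],1],[[0,0,0],[0,0,0.011],1],[[0,0,0],[0,0,0],1],[[0,0,0],[0,0,0],0],[[0,0,0],[0,0,0],-1],[[0,0,0],[0,0,0],-1],[[0,0,0],[0,0,0],-1],[[0,0,0],[0,0,0],-1]]' 40
python3 -m jog '[[[0,0,0],[-0.0028,0.002,0],-1],[[0,0,0],[-0.0027,0.0021,0],-1],[[0,0,0],[-0.0026,0.0022,0],-1],[[0,0,0],[-0.0025,0.0024,0],-1],[[0,0,0],[-0.0024,0.0025,0],-1],[[0,0,0],[0,0,0],-1],[[0,0,0],[0,0,0],-1],[[0,0,0],[0,0,0],-1]]'
python3 - <<'E'
from h import *
s=r.sense();p=s["eef_pos"];print(-.0025-np.arctan2(p[1]+50,p[0]-589.5),np.hypot(p[1]+50,p[0]-589.5),s["contact_force"])
f0=r.grab_frame("side")[190:290,240:360,::-1]
cv2.imwrite("pics/c4.png",cv2.resize(f0,(600,500),interpolation=cv2.INTER_CUBIC))
E
```

```text
clock: 17.5
eef_pos: [611.5, -120.7, 130.2]
tcp_rot: [3.141, 0.001, 2.837]
contact_force: [-1.5, 2.1, 5.2]
opening: 0.311
grasp_force: 39.1
clock: 18.3
eef_pos: [626.0, -114.6, 130.1]
tcp_rot: [-3.141, -0.001, 2.837]
contact_force: [-6.7, -1.2, 10.0]
opening: 0.31
grasp_force: 39.6
1.0543278225143276 74.21275798512154 [-6.69359427 -1.17125819 10.02082469]
```

View pics/c4.png

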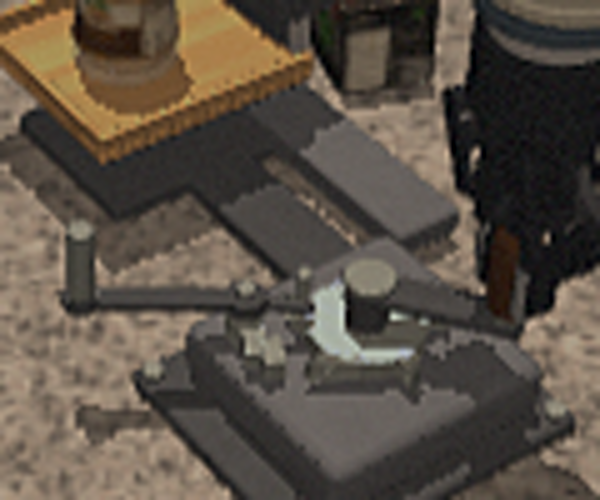

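The lever is over (pin at crop (80,230)) and the pawl is clear of the wheel. I'll ease down to the bottom.

```bash
python3 -m jog '[[[0,0,0],[0.0038,-0.0038,0],-1],[[0,0,0],[0.0041,-0.0035,0],-1],[[0,0,0],[0.0043,-0.0032,0],-1],[[0,0,0],[0.0046,-0.0029,0],-1],[[0,0,0],[0.0048,-0.0026,0],-1],[[0,0,0],[0.0049,-0.0022,0],-1],[[0,0,0],[0.0051,-0.0019,0],-1],[[0,0,0],[0.0052,-0.0015,0],-1],[[0,0,0],[0,0,0],-1]]'
python3 -m jog '[[[0,0,0],[0.0053,-0.0011,0],-1],[[0,0,0],[0.0054,-0.0007,0],-1],[[0,0,0],[0.0054,-0.0003,0],-1],[[0,0,0],[0.0054,0,0],-1],[[0,0,0],[0.0054,0.0004,0],-1],[[0,0,0],[0.0054,0.0008,0],-1],[[0,0,0],[0.0053,0.0012,0],-1],[[0,0,0],[0.0052,0.0016,0],-1],[[0,0,0],[0.0051,0.002,0],-1],[[0,0,0],[0,0,0],-1],[[0,0,0],[0,0,0],-1]]'
python3 - <<'E'
from h import *
s=r.sense();p=s["eef_pos"];print(-.0025-np.arctan2(p[1]+50,p[0]-589.5),np.hypot(p[1]+50,p[0]-589.5),s["contact_force"])
E
```

```text
clock: 19.25
eef_pos: [583.6, -123.6, 130.1]
tcp_rot: [-3.141, -0.003, 2.837]
contact_force: [-7.8, 1.4, 10.3]
opening: 0.311
grasp_force: 39.7
clock: 20.35
eef_pos: [540.6, -105.4, 130.1]
tcp_rot: [3.141, -0.0, 2.837]
contact_force: [-4.8, 3.5, 9.0]
opening: 0.311
grasp_force: 39.8
2.2914296824595266 73.87188685417621 [-4.76970589  3.46548228  9.04753767]
```

```bash
python3 -m jog '[[[0,0,0],[0.0025,0.0011,0],-1],[[0,0,0],[0.0012,0.0006,0],-1],[[0,0,0],[0,0,0],-1],[[0,0,0],[0,0,0],-1]]'
python3 -m jog '[[[0,0,0],[0,0,0],0],[[0,0,0],[0,0,0],1],[[0,0,0],[0,0,0],1],[[0,0,0],[0,0,0],1],[[0,0,0],[0,0,-0.03],1],[[0,0,0],[0,0,-0.03],1],[[0,0,0],[0,0,-0.03],1],[[0,0,0],[0,0,-0.03],1],[[0,0,0],[0,-0.03,0],1],[[0,0,0],[0,-0.03,0],1],[[0,0,0],[0,0,0],1],[[0,0,0],[0,0,0],1]]'
python3 - <<'E'
from h import *
cv2.imwrite("pics/f.png",cv2.resize(r.grab_frame("side")[120:320,160:420,::-1],(780,600)));
E
```

```text
clock: 20.75
eef_pos: [540.3, -104.9, 130.3]
tcp_rot: [-3.14, 0.006, 2.837]
contact_force: [5.3, -10.5, -1.2]
opening: 0.311
grasp_force: 39.7
clock: 21.95
eef_pos: [519.4, -160.3, 249.2]
tcp_rot: [3.141, -0.0, 2.835]
contact_force: [-0.2, -0.4, 0.2]
opening: 0.999
grasp_force: 0.0
```

View pics/f.png

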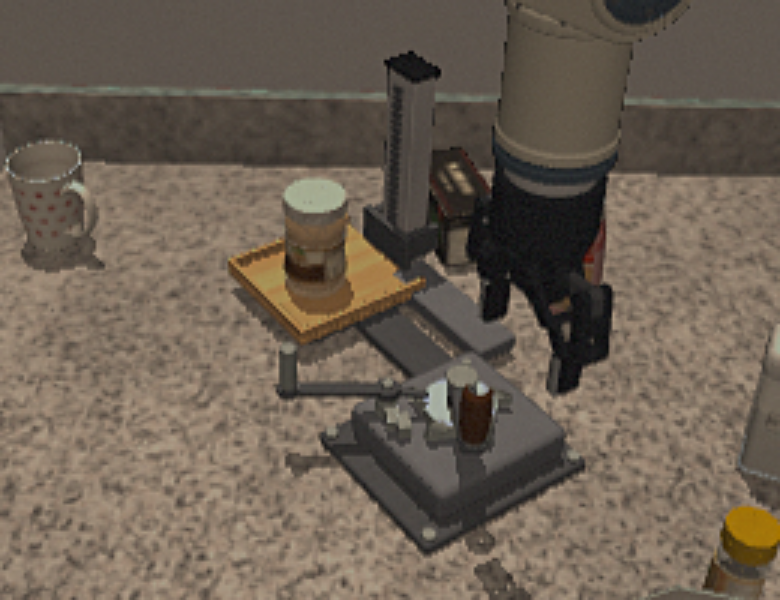

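The tray is down on the foot with the jar standing on it (crop (315,240)). The crank is at its bottom stop (grip at crop (475,415)) and the gripper is clear.

```bash
python3 -c "
from rig import r
print(r.sign_off())"
```

```text
the job is handed in; nothing more can be done
None
```

The lift was let down in two stages by the crank and the job is handed in at about 22 s: the tray looks fully home with the jar upright on it, and the gripper is open and clear; no verdict was returned.

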